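# Take a coated bracket off a barbed hook and stand it in its holder

## Task

Take the black bracket off the barbed hook: raise it off the rod, swing its lower end outwards and work it over the upturned tip gently, without forcing the hook or scraping the fresh coating. Then set it down gently, upright in the slot of the grey holder, let go, and leave the other things on the bench where they are; the bracket must not fall.

Things in the scene. Friction and masses are not known exactly. Their poses are not given: they have to be found in the camera images.
- stand: Steel stand fixed to the bench. Origin on the bench top, below the rod; x axis = the way the hook points, z up. Base plate 100 x 100 x 10 mm and a square post centred at x = -85 mm, with a clamp block 22 x 24 mm on the post, top at z = 171.5 mm. The rod and barb it carries are rigid: the bracket must press on them with no more than 10 N.
- rod_root (a point): Where the hook's rod leaves the clamp block, on the rod's top face (165 mm above the bench); axes as the stand. Straight level rod along +x, 9 mm wide (y), 5 mm high. At its end the barb, 9 mm wide, 4 mm thick, turns up 18 mm above the rod's top and leans 10 deg back to the post. How far out it is varies: its inner foot is 109 to 154 mm from here along x, not measured; find it by feel or eye.
- bracket: Black sheet bracket, 3 mm thick, 0.12 to 0.21 kg, hanging on the rod. Origin in the middle of its window, x axis = sheet normal, along the rod, y across, z up. Window 34 (y) x 20 mm (z -10 to +10), its top edge resting on the rod. Leaf 60 mm wide below, down to z = -66 mm. Rod plus barb (23 mm) are higher than the window: it cannot come off upright.
- tab (a point): Middle of the bracket's tab, 44 mm above the window's middle; axes as the bracket. Tab 40 mm wide, 23 to 57 mm above the window's middle (60 mm strap below it): pinch it across its 3 mm, finger ends 15 mm or more above the window to leave the barb room. Tilted 45 deg (leaf swung out, tab towards the post) the window passes round the bend and up over the barb with 2 mm to spare.
- holder: Grey plastic holder fixed to the bench; base 80 (x) x 110 (y) x 12 mm, origin on the bench under its middle, z up. One slot along its y axis between two walls 100 mm long. The bracket stands in it on the leaf's lower edge, either way round; its window's middle is then 78 mm above the bench.
- slot (a point): Middle of the holder's slot floor, 12 mm above the bench; axes as the holder. Slot 8 mm wide (x), straight walls to 30 mm above this floor, then a flared mouth about 26 mm wide at 39 mm above it.
- tin: Steel cup 64 mm across, 45 mm high, a bystander; origin under its middle.
- driver: Screwdriver with a black handle lying on the bench, about 200 mm long, a bystander; origin near its middle.
- collar: Black plastic ring 60 mm across, 18 mm high, a bystander; origin under its middle.
Not all that is in view belongs to the job. Of the things like the holder, leave any that is red; of the rest the smaller one is meant. There is more than one size of the stand; the job needs the larger.

How it is judged:
On the way:
1. the bracket is clear of the hook: its window is well above the rod or beyond the tip ((height (world z) of bracket above 0.2 m or horizontal distance between bracket and stand above 0.12 m)), for 0.2 s.
At the end, for the whole second after the job is handed in: The bracket stands at rest in the holder's slot on its lower edge: its origin 70 to 83 mm above the holder's origin, within 20 mm of the slot's middle plane and 30 mm of the slot's middle lengthwise, its z axis within 0.3 rad of vertical and its sheet within 0.35 rad of the slot (x of bracket in the frame of holder between -0.02 and 0.02 m and y of bracket in the frame of holder between -0.03 and 0.03 m and z of bracket in the frame of holder between 0.07 and 0.083 m and angle between bracket's own z axis and vertical below 0.3 rad and angle between the x axis of bracket and the x axis of holder, either way round below 0.35 rad and linear speed of bracket below 0.02 m/s); the robot touches nothing.
It fails at once if the bracket presses on the hook or its stand with more than 10 N (contact force between bracket and stand above 10 N).
It fails at once if the robot pushes the stand with more than 15 N (contact force between any of the fingers, the arm and stand above 15 N).
It fails at once if the bracket is dropped or rammed into the holder (more than 30 N) (contact force between bracket and holder above 30 N).
It fails at once if the bracket falls to the bench (height (world z) of bracket below 0.06 m).
It fails at once if a bystander is moved more than 30 mm (distance of any of tin, driver, collar from where it was at the start of the episode above 0.03 m).
It also fails if it takes over 61 s, if anything falls off the work surface, if the arm or the gripper's body presses on something with over 40 N, if the wrist force passes 120 N, or if a joint passes its speed limit or range.

## Robot

A 6-joint arm with a two-finger parallel gripper is mounted at the origin on the work surface. World frame = base frame: x ahead of the robot, y to its left, z up, the work surface at z = 0. Lengths are in m, angles in rad, forces in N, time in s.
With the tool pointing down it reaches from about 0.35 to 0.775 m from the base axis. Payload 7.3 kg.
Tool frame: the origin (TCP) lies on the centre line of the jaws, within the pads' length; the fingertips stand 11 mm ahead of it and the grasp point (between the pads) lies 8 mm behind it; z points along the fingers, y is the direction in which the jaws open and shut (so a half turn about z gives the same grasp; the last joint's range is limited). The gripper opens to 92 mm and grips with 3 to 60 N. Pads are 19 mm wide; open, the fingers measure 130 mm over their backs; the gripper's body (75 mm by 190 mm) begins 47 mm behind the grasp point.
Start: joints at [-1.374, 0.342, 1.524, -0, 1.275, -0.146], TCP at [0.176, -0.494, 0.238] pointing down, gripper open.
Joint ranges: [-2.53, 2.53], [-0.77, 2.02], [0.04, 2.7], [-1, 4.14], [0.28, 2.66], [-3.11, 3.11]. Speed limits (rad/s): [2.57, 2.57, 3.14, 3.14, 3.14, 3.14].

## Interface

Orientations are given as [roll, pitch, yaw] about the fixed x, y, z axes, in that order (R = Rz(yaw) Ry(pitch) Rx(roll)).
In Python, from cell import robot gives the robot as it stands.
- The arm moves only by the tool jog_arm, never from a script. Its argument "deltas" is one flat list of numbers, 6 for each row, row after row: the shift along the world's x, y, z in units of 0.1 m (1.0 is 0.1 m), then the turn, a rotation vector about the world's x, y, z in units of 90 degrees (1.0 is 90 degrees). A call has 1 to 5 rows; each row is the pose to reach, as a shift and turn from the pose commanded when the call began; what a row does not reach only later rows make up. A row lasts 1/12 s, in which the tool goes at most 41.7 mm and 7.16 degrees, less where a joint would pass 70% of its speed; a pose out of reach is approached as far as the arm can. A call with a number of a shift or a turn outside -1 to 1 is refused whole. A call with a gripper value outside its range is refused whole. "claw" is the opening, from 0 (shut) to 1 (fully open), set as the call begins (left out, the last holds). The fingers move at their own pace and stop on an object; "newtons" is the grip in N (left out, the last holds). Time passes only in rows, so rows that repeat a pose let the fingers close. It gives the time, the measured TCP pose, the force and the opening at its end, in the units of the state.
- robot.observe(): the state, without advancing time (a new reading comes with each control period).
- robot.read_camera(name): name is "scene" or "top" or "wrist"; returns the picture (480x640x3 uint8, red, green, blue); there is no depth.
- robot.camera_params(name): a dict with "fx", "fy", "cx", "cy" (pixels), "R" (3x3) and "t" (3): a world point X has camera coordinates R X + t. Camera axes: x right, y down, z forward; pixel columns grow to the right and rows downward; lengths in m; the calibration is good to about 2 mm. A picture is of the moment at which its call begins: read the wrist's pose just before it. camera_params takes no time and is no camera call; for the wrist camera it gives the pose at the moment of the call.
- robot.hand_in(): hands the job in, once; it reports no verdict.
The state is a dict: "time": time; "qpos": joint angles; "qvel": joint speeds; "joint_efforts": joint torques, N m; "tool_pos": TCP position; "tool_rot": TCP orientation; "contact_force": force on the tool from outside, world axes, zero at the start; "torque": the same for the moment, N m; "opening": finger opening in m.
Only numpy, scipy, OpenCV 4.12 (cv2) and the standard library are available. Lean on these libraries where they do the work, as an engineer would, in place of code of your own. Each camera call takes 0.05 s, during which the arm holds its last target. There are 200 camera calls.

## Working session

There is one attempt and no reset: what is moved stays moved. The work goes in short steps, Python scripts to look and compute and a tool call to move; the robot and the scene stay as the last step left them, time stands still between calls to the robot, and variables do not carry over. Pictures are saved under pics/ and viewed, about 8 in all and at most 12, crops included, and the job is handed in when it is done.

Besides the shell and the picture viewer there is one more tool, called after "Request:" as name(argument=value, ...) on one line, values as JSON. jog_arm: Moves the arm, as the interface text tells. Its arguments: {"type":"object","properties":{"deltas":{"type":"array","items":{"type":"number"}},"claw":{"type":"number"},"newtons":{"type":"number"}},"required":["deltas"]}

```bash
mkdir -p pics
python3 - <<'E'
from cell import robot
import cv2,numpy as np
for n in("scene","top"):
    im=robot.read_camera(n);cv2.imwrite(f"pics/{n}0.png",im[:,:,::-1]);p=robot.camera_params(n)
    print(n,p["fx"],p["cx"],p["cy"],np.round(p["R"],3).tolist(),np.round(p["t"],3), np.round(-np.array(p["R"]).T@p["t"],3))
print(robot.observe())
E
```

```text
scene 561.5643013848309 321.8978040720371 234.86110018639104 [[0.427, 0.904, 0.011], [0.728, -0.337, -0.597], [-0.536, 0.263, -0.802]] [-0.181 -0.285  1.608] [ 1.146 -0.355  1.122]
top 521.6501891193562 323.30746928846196 235.14489593676205 [[-0.005, -1.0, 0.004], [-0.998, 0.005, -0.065], [0.065, -0.004, -0.998]] [-0.037  0.491  1.284] [ 0.406 -0.033  1.313]
{'time': 0.1, 'qpos': array([-1.37404907e+00,  3.42675501e-01,  1.52490898e+00, -6.99592874e-07,
        1.27541109e+00, -1.46007753e-01]), 'qvel': array([ 0.0011069 , -0.0010077 , -0.00373454,  0.00122984,  0.00085134,
        0.00049278]), 'joint_efforts': array([ 2.13184561e-03, -4.32004058e+01, -2.44694942e+01,  7.19566480e-02,
        5.26614266e-02, -6.42756709e-05]), 'tool_pos': array([ 0.17639225, -0.49411318,  0.23710717]), 'tool_rot': array([-3.14020456e+00, -2.03448218e-04,  3.42755072e-01]), 'contact_force': array([-0.58813209,  0.03843268,  0.65093264]), 'torque': array([ 0.03277883,  0.04848256, -0.01742964]), 'opening': 0.09169115289780064}
```

View pics/scene0.png

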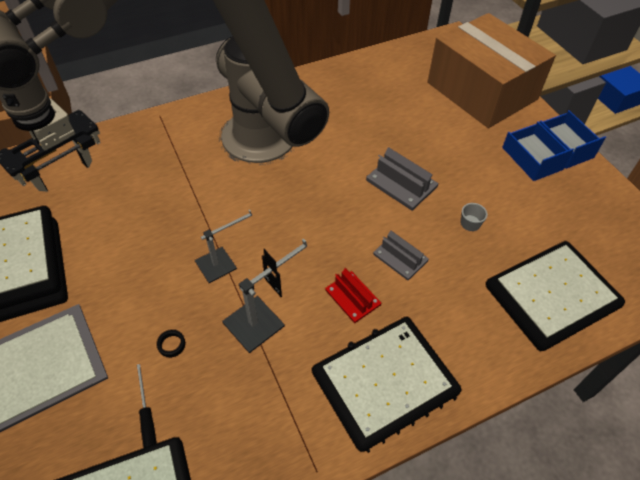

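View pics/top0.png

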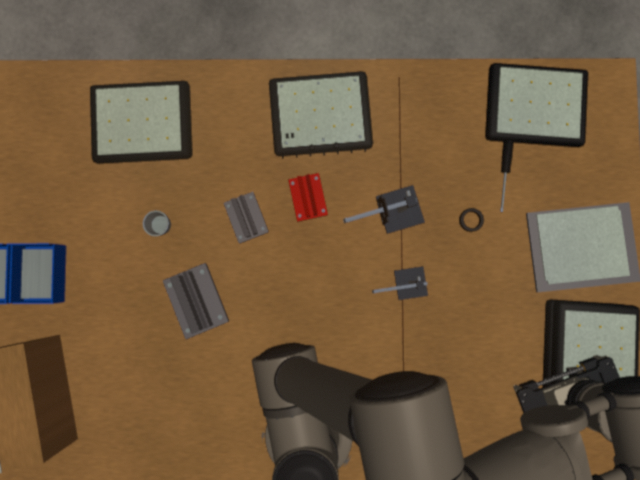

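Candidates, as pixels in the top view (scene view):
- **Stands:** large one at (402,208), with the bracket, scene (253,300). Small one at (410,283), scene (215,262).
- **Holders:** red at (308,197), small grey at (246,217), scene (401,254), and large grey at (197,299), scene (402,178).

I choose the large stand and the small grey holder, and check both in one close crop.

```bash
cat > h.py <<'E'
from cell import robot
import cv2,numpy as np
def ray(n,uv,z,p=None):
    p=p or robot.camera_params(n);R=np.array(p["R"]);c=-R.T@p["t"]
    d=R.T@np.array([(uv[0]-p["cx"])/p["fx"],(uv[1]-p["cy"])/p["fy"],1]);return c+d*(z-c[2])/d[2]
def proj(n,X,p=None):
    p=p or robot.camera_params(n);q=np.array(p["R"])@X+p["t"];return np.array([p["fx"]*q[0]/q[2]+p["cx"],p["fy"]*q[1]/q[2]+p["cy"]])
def tri(a,b,na="scene",nb="top"):
    A=[];y=[]
    for n,uv in((na,a),(nb,b)):
        p=robot.camera_params(n);R=np.array(p["R"]);c=-R.T@p["t"]
        d=R.T@np.array([(uv[0]-p["cx"])/p["fx"],(uv[1]-p["cy"])/p["fy"],1]);d/=np.linalg.norm(d)
        M=np.eye(3)-np.outer(d,d);A.append(M);y.append(M@c)
    return np.linalg.solve(sum(A),sum(y))
E
python3 - <<'E'
from h import *
t=cv2.imread("pics/top0.png");s=cv2.imread("pics/scene0.png")
a=cv2.resize(t[170:260,215:435],None,fx=3.6,fy=3.6,interpolation=3)
b=cv2.resize(s[220:360,215:435],None,fx=2,fy=2,interpolation=3);b=cv2.copyMakeBorder(b,0,0,0,a.shape[1]-b.shape[1],0)
cv2.imwrite("pics/crop1.png",np.vstack([a,b]))
hsv=cv2.cvtColor(t,cv2.COLOR_BGR2HSV);m=((hsv[...,1]<70)).astype(np.uint8)*255
cs,_=cv2.findContours(m,0,2)
for c in cs:
    r=cv2.minAreaRect(c)
    if 150<cv2.contourArea(c)<6000: print(np.round(r[0],1),np.round(r[1],1),round(r[2],1),cv2.contourArea(c),"z0",[np.round(ray("top",q,.01)[:2],3).tolist() for q in cv2.boxPoints(r)])
E
```

```text
[399.1 284.4] [28.6 53.9] 81.5 837.0 z0 [[0.393, -0.156], [0.412, -0.289], [0.341, -0.298], [0.322, -0.165]]
[195.2 300.6] [63.  46.4] 68.2 2808.5 z0 [[0.381, 0.363], [0.423, 0.256], [0.278, 0.197], [0.237, 0.303]]
[  2.5 273.5] [ 5. 47.] 0.0 208.0 z0 [[0.341, 0.763], [0.457, 0.767], [0.457, 0.755], [0.341, 0.751]]
[ 36.  273.5] [49. 30.] 90.0 1372.5 z0 [[0.46, 0.715], [0.459, 0.64], [0.338, 0.637], [0.338, 0.711]]
[156. 223.] [24. 26.] 90.0 505.0 z0 [[0.553, 0.413], [0.553, 0.348], [0.493, 0.347], [0.493, 0.412]]
[364. 215.] [ 7.  41.7] 71.6 156.0 z0 [[0.533, -0.089], [0.566, -0.189], [0.549, -0.194], [0.516, -0.094]]
[245.5 216.9] [43.1 31.4] 69.0 1278.0 z0 [[0.574, 0.212], [0.602, 0.139], [0.501, 0.1], [0.473, 0.173]]
[399.9 208.9] [38.3 38.4] 73.3 1251.0 z0 [[0.589, -0.172], [0.616, -0.265], [0.523, -0.291], [0.496, -0.199]]
```

View pics/crop1.png

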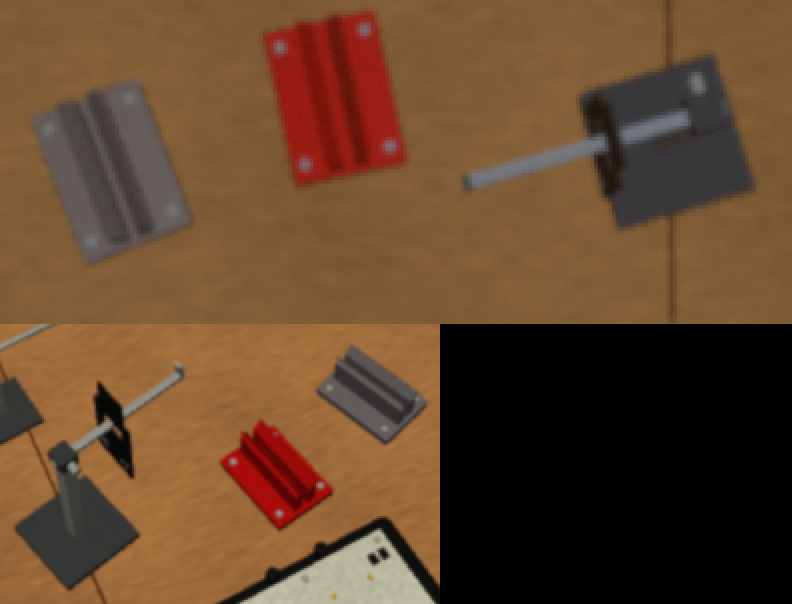

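The crop confirms the choice: small grey holder centred at crop (110,170), large stand with bracket at (605,143), barb tip at (467,183). Now I compute the geometry.

Run:
```python
from h import *
f=lambda x,y:(215+x/3.6,170+y/3.6); g=lambda x,y:(215+x/2,220+(y-324)/2)
tip=ray("top",f(470,183),.183);root=ray("top",f(692,116),.165)
print("tip top",tip,"tri",tri(g(180,368),f(467,182)))
print("root top",root,"dist",np.linalg.norm((tip-root)[:2]),"yaw",np.degrees(np.arctan2(*(tip-root)[1::-1])))
S=[f(48,130),f(130,97),f(91,241),f(172,210)];P=np.array([ray("top",q,.012) for q in S]);print("holder",P.mean(0));d=P[0]+P[1]-P[2]-P[3];print(np.degrees(np.arctan2(d[1],d[0])))
pc=np.array([[.589,-.172],[.616,-.265],[.523,-.291],[.496,-.199]]).mean(0);print("plate",pc)
# rod pixels mask: bright grey along rod
t=cv2.imread("pics/top0.png");hsv=cv2.cvtColor(t,cv2.COLOR_BGR2HSV)
m=(hsv[...,1]<70)&(hsv[...,2]>110);m[:195]=0;m[230:]=0;m[:,:343]=0;m[:,408:]=0
ys,xs=np.nonzero(m);ok=(xs<376)|(xs>388);vx=cv2.fitLine(np.c_[xs,ys][ok].astype(np.float32),2,0,.01,.01).ravel()
a=vx[2:]+vx[:2]/vx[0]*(345-vx[2]);b=vx[2:]+vx[:2]/vx[0]*(406-vx[2]);A=ray("top",a,.165);B=ray("top",b,.165);print("rod",A,B,np.degrees(np.arctan2(A[1]-B[1],A[0]-B[0])))
# bracket dark px
k=(hsv[...,2]<45);k[:180]=0;k[235:]=0;k[:,:370]=0;k[:,:][:,395:]=0
ys,xs=np.nonzero(k);print("brk px",xs.min(),xs.max(),ys.min(),ys.max());pts=np.c_[xs,ys].astype(np.float32);r=cv2.minAreaRect(pts);print(r,[np.round(ray("top",q,.2),4) for q in cv2.boxPoints(r)],ray("top",r[0],.2))
s=cv2.imread("pics/scene0.png");hv=cv2.cvtColor(s,cv2.COLOR_BGR2HSV)[...,2];k=(hv<40).astype(np.uint8);k[:240]=0;k[300:]=0;k[:,:255]=0;k[:,290:]=0
ys,xs=np.nonzero(k);pts=np.c_[xs,ys];print("scene brk: top",pts[ys.argmin()],"left",pts[xs.argmin()],"bot",pts[ys.argmax()],"right",pts[xs.argmax()])
```

```text
tip top [ 0.51054149 -0.0867378   0.183     ] tri [ 0.51277155 -0.08439252  0.17073743]
root top [ 0.55300693 -0.22461479  0.165     ] dist 0.1442684242746558 yaw 107.11857865703038
holder [0.53691137 0.15540843 0.012     ]
20.894336048955935
plate [ 0.556   -0.23175]
rod [ 0.51385764 -0.08637231  0.165     ] [ 0.55356817 -0.22191215  0.165     ] 106.32955781424967
brk px 378 387 197 223
((383.1319885253906, 209.73876953125), (26.683330535888672, 6.520925521850586), 77.00537872314453) [array([ 0.5591, -0.1538,  0.2   ]), array([ 0.5622, -0.1675,  0.2   ]), array([ 0.506 , -0.1797,  0.2   ]), array([ 0.5029, -0.1661,  0.2   ])] [ 0.53252595 -0.16679206  0.2       ]
scene brk: top [264 250] left [263 256] bot [280 295] right [280 286]
```

Request:
jog_arm(deltas=[0.9,0.82,0.5,0,0,-0.034,0.9,0.82,0.5,0,0,-0.034,0.9,0.82,0.5,0,0,-0.034,0.9,0.82,0.5,0,0,-0.034], claw=0.45, newtons=25)

```text
time: 0.43
tool_pos: [0.2699, -0.4097, 0.2902]
tool_rot: [3.139, -0.002, 0.293]
contact_force: [-0.2, 0.3, 1.1]
opening: 0.0701
```

Request:
jog_arm(deltas=[0.9,0.82,0.3,0,0,0,0.9,0.82,0.3,0,0,0,0.9,0.82,0.3,0,0,0,0.9,0.82,0.3,0,0,0])

```text
time: 0.77
tool_pos: [0.3607, -0.3267, 0.3194]
tool_rot: [3.14, -0.003, 0.295]
contact_force: [-0.7, -0.0, 0.5]
opening: 0.0436
```

Request:
jog_arm(deltas=[0.9,0.82,0,0,0,0,0.9,0.82,0,0,0,0,0.9,0.82,0,0,0,0,0.9,0.82,0,0,0,0])

```text
time: 1.1
tool_pos: [0.4498, -0.2446, 0.317]
tool_rot: [-3.14, -0.002, 0.295]
contact_force: [-0.4, 0.3, -0.6]
opening: 0.0415
```

Request:
jog_arm(deltas=[0.9,0.82,0,0,0,0,0.9,0.82,0,0,0,0,0.9,0.82,0,0,0,0,0.9,0.82,0,0,0,0,0.9,0.82,0,0,0,0])

```text
time: 1.52
tool_pos: [0.537, -0.1658, 0.3165]
tool_rot: [-3.141, 0.002, 0.293]
contact_force: [-0.4, -0.3, 0.2]
opening: 0.0411
```

Run:
```python
from h import *
p=robot.camera_params("wrist");im=robot.read_camera("wrist");cv2.imwrite("pics/w1.png",im[:,:,::-1])
R=np.array(p["R"]);print(p["fx"],p["cx"],p["cy"],R.round(3).tolist(),(-R.T@p["t"]).round(3));o=robot.observe();print(o["time"],o["qpos"],o["tool_pos"],o["tool_rot"])
```

```text
376.1586510800195 318.04838180727165 234.44958387450598 [[0.288, -0.958, -0.0], [-0.925, -0.279, 0.259], [-0.248, -0.074, -0.966]] [ 0.605 -0.145  0.463]
1.5667 [-4.37525870e-01  3.66186336e-01  1.27120324e+00 -8.71331106e-04
  1.50583488e+00  8.42743445e-01] [ 0.53625684 -0.16679003  0.31680123] [-3.14115579e+00  1.79663026e-03  2.90584676e-01]
```

View pics/w1.png

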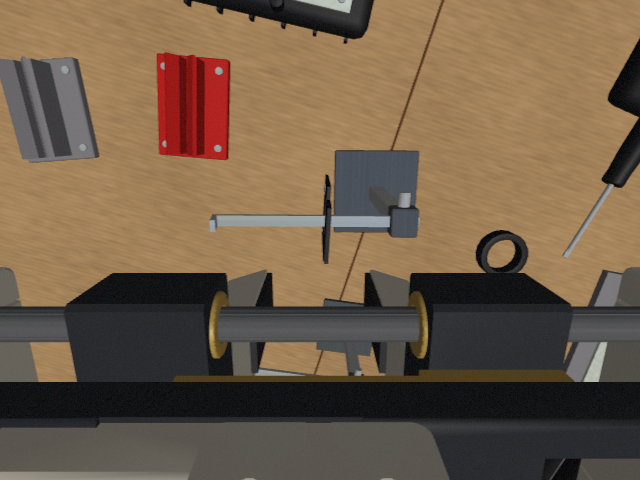

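The wrist view shows the rod running from the clamp at (390,222) to the barb at (212,223), with the bracket almost edge-on at u≈327, v 177–262. The small grey holder is at (48,110).

Run:
```python
from h import *
im=cv2.imread("pics/w1.png");hsv=cv2.cvtColor(im,cv2.COLOR_BGR2HSV);V=hsv[...,2]
for v in range(174,268,6):
    u=np.nonzero(V[v,300:345]<45)[0]+300; print(v,(u.min(),u.max(),len(u)) if len(u) else None,end=' ')
print()
m=(hsv[...,1]<60)&(V>110);cols=[]
for u in list(range(206,222,2))+list(range(225,320,10))+list(range(340,400,6)):
    v=np.nonzero(m[205:240,u])[0]+205; print(u,(v.min(),v.max()) if len(v) else None,end=' ')
print()
for u,v,z in((390,221,.165),(340,221,.165),(225,220,.165),(216,218,.183),(209,218,.183),(327,177,.2),(327,200,.212),(327,240,.212)): print((u,v,z),ray("wrist",(u,v),z).round(4))
S=[(65,70),(83,147)];print([ray("wrist",q,.012).round(4) for q in S])
c=cv2.resize(im[165:275,195:425],None,fx=3.4,fy=3.4,interpolation=3);cv2.imwrite("pics/w1c.png",c)
```

```text
174 None 180 (np.int64(326), np.int64(328), 3) 186 (np.int64(326), np.int64(329), 4) 192 (np.int64(325), np.int64(326), 2) 198 (np.int64(325), np.int64(326), 2) 204 (np.int64(324), np.int64(330), 7) 210 (np.int64(324), np.int64(327), 4) 216 (np.int64(326), np.int64(326), 1) 222 (np.int64(325), np.int64(326), 2) 228 (np.int64(323), np.int64(326), 4) 234 (np.int64(323), np.int64(325), 3) 240 (np.int64(323), np.int64(325), 3) 246 (np.int64(323), np.int64(325), 3) 252 (np.int64(323), np.int64(324), 2) 258 (np.int64(323), np.int64(324), 2) 264 None 
206 None 208 None 210 (np.int64(220), np.int64(231)) 212 (np.int64(220), np.int64(231)) 214 (np.int64(220), np.int64(231)) 216 (np.int64(216), np.int64(218)) 218 (np.int64(215), np.int64(225)) 220 (np.int64(215), np.int64(225)) 225 (np.int64(215), np.int64(225)) 235 (np.int64(215), np.int64(225)) 245 (np.int64(216), np.int64(226)) 255 (np.int64(216), np.int64(226)) 265 (np.int64(216), np.int64(226)) 275 (np.int64(216), np.int64(226)) 285 (np.int64(216), np.int64(226)) 295 (np.int64(216), np.int64(226)) 305 (np.int64(216), np.int64(226)) 315 (np.int64(216), np.int64(226)) 340 (np.int64(216), np.int64(226)) 346 (np.int64(216), np.int64(226)) 352 (np.int64(216), np.int64(226)) 358 (np.int64(216), np.int64(226)) 364 (np.int64(216), np.int64(226)) 370 (np.int64(216), np.int64(226)) 376 (np.int64(216), np.int64(227)) 382 (np.int64(216), np.int64(227)) 388 (np.int64(216), np.int64(226)) 394 None 
(390, 221, 0.165) [ 0.5547 -0.2221  0.165 ]
(340, 221, 0.165) [ 0.543  -0.1831  0.165 ]
(225, 220, 0.165) [ 0.517  -0.0932  0.165 ]
(216, 218, 0.183) [ 0.5218 -0.0895  0.183 ]
(209, 218, 0.183) [ 0.5202 -0.0843  0.183 ]
(327, 177, 0.2) [ 0.5775 -0.1606  0.2   ]
(327, 200, 0.212) [ 0.5639 -0.1645  0.212 ]
(327, 240, 0.212) [ 0.537  -0.1727  0.212 ]
[array([0.5885, 0.1431, 0.012 ]), array([0.5104, 0.113 , 0.012 ])]
```

View pics/w1c.png

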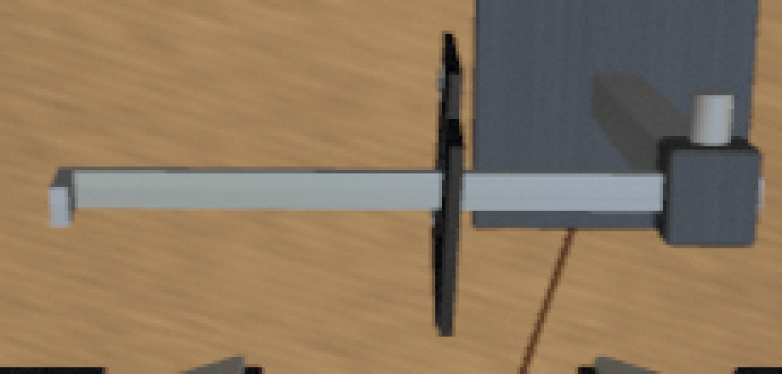

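Run:
```python
import numpy as np
# hook polygon sampled, origin = barb inner foot at rod top (x out, z up)
t=np.tan(np.radians(10));g=np.arange(-60,10,.1);zz=np.arange(-5,18.71,.1)
X,Z=np.meshgrid(g,zz);L=4/np.cos(np.radians(10))
h=((Z<=0)&(X<=L))|((Z>0)&(X>=-t*Z)&(X<=L-t*Z)&(Z<18+ (X+t*Z)*t))
P=np.c_[X[h],Z[h]]
for th in(36,38,40,42,45,48):
    a=np.radians(th);d=P@[np.sin(a),-np.cos(a)];s=P@[np.cos(a),np.sin(a)]
    out=[]
    for s0 in np.arange(-20,s.max()+2,.5):
        k=abs(s-s0)<=1.5
        if k.any():out.append((s0,d[k].min(),d[k].max()))
    o=np.array(out);w=20-(o[:,2]-o[:,1]);i=w.argmin();print(th,"min total slack",w.min().round(1),"at s",o[i,0])
    if th in(40,42):
        for r in o[::4]:
            c=(r[1]+r[2])/2;print("  c x,z: %.1f %.1f"%(r[0]*np.cos(a)+c*np.sin(a),r[0]*np.sin(a)-c*np.cos(a)),"slack %.1f"%(20-r[2]+r[1]))
```

```text
36 min total slack 5.1 at s 5.5
38 min total slack 6.1 at s 6.5
40 min total slack 7.0 at s 5.0
  c x,z: -24.0 -2.5 slack 11.0
  c x,z: -21.4 -2.5 slack 11.0
  c x,z: -18.8 -2.5 slack 11.0
  c x,z: -16.2 -2.5 slack 11.0
  c x,z: -13.6 -2.5 slack 11.0
  c x,z: -11.0 -2.5 slack 11.0
  c x,z: -8.3 -2.5 slack 11.0
  c x,z: -5.7 -2.5 slack 11.0
  c x,z: -3.1 -2.5 slack 11.0
  c x,z: -0.5 -2.5 slack 11.0
  c x,z: 1.2 -1.5 slack 11.1
  c x,z: 1.4 1.4 slack 8.6
  c x,z: 1.0 5.0 slack 7.3
  c x,z: 0.5 8.7 slack 7.2
  c x,z: -0.0 12.5 slack 7.6
  c x,z: 0.4 15.1 slack 11.1
  c x,z: 1.0 17.4 slack 15.4
  c x,z: 1.8 19.6 slack 20.0
42 min total slack 7.7 at s 6.5
  c x,z: -24.7 -2.5 slack 10.6
  c x,z: -22.0 -2.5 slack 10.7
  c x,z: -19.3 -2.5 slack 10.7
  c x,z: -16.6 -2.5 slack 10.7
  c x,z: -13.9 -2.5 slack 10.7
  c x,z: -11.2 -2.5 slack 10.7
  c x,z: -8.5 -2.5 slack 10.7
  c x,z: -5.8 -2.5 slack 10.7
  c x,z: -3.1 -2.5 slack 10.6
  c x,z: -0.4 -2.5 slack 10.6
  c x,z: 1.4 -1.6 slack 11.4
  c x,z: 1.4 1.4 slack 9.2
  c x,z: 1.2 4.7 slack 8.2
  c x,z: 0.6 8.4 slack 8.0
  c x,z: -0.1 12.1 slack 7.7
  c x,z: 0.2 14.7 slack 10.7
  c x,z: 0.8 17.1 slack 14.6
  c x,z: 1.6 19.1 slack 18.9
45 min total slack 8.8 at s 7.5
48 min total slack 9.2 at s -16.5
```

Request:
jog_arm(deltas=[0,0,0,0.43,0.128,0,0,0,0,0.43,0.128,0,0,0,0,0.43,0.128,0,0,0,0,0.43,0.128,0,0,0,0,0.43,0.128,0])

```text
time: 1.98
tool_pos: [0.5355, -0.1688, 0.3187]
tool_rot: [-2.513, -0.002, 0.287]
contact_force: [-0.1, 0.6, 0.2]
opening: 0.0413
```

Run:
```python
from cell import robot
o=robot.observe();print(o["time"],o["qpos"],o["tool_pos"],o["tool_rot"])
```

```text
1.9833 [-0.6412201   0.62860187  0.99193462  0.40255332  2.01447459  0.72441209] [ 0.53552299 -0.16881041  0.31871481] [-2.51258681e+00 -1.86151209e-03  2.86865853e-01]
```

Request:
jog_arm(deltas=[0.025,0,-0.3,-0.384,-0.114,0,0.05,0,-0.6,-0.384,-0.114,0,0.05,0,-0.8,-0.384,-0.114,0,0.05,-0.03,-0.8,-0.384,-0.114,0,0.05,-0.03,-0.8,-0.384,-0.114,0])

```text
time: 2.4
tool_pos: [0.5401, -0.172, 0.2369]
tool_rot: [3.136, 0.002, 0.287]
contact_force: [0.3, -0.2, 0.1]
opening: 0.0411
```

Run:
```python
from h import *
p=robot.camera_params("wrist");im=robot.read_camera("wrist");cv2.imwrite("pics/w2.png",im[:,:,::-1])
o=robot.observe();print(o["time"],o["tool_pos"],o["tool_rot"])
T=o["tool_pos"]; print([proj("wrist",np.array([.5547,-.2221,z])+np.array([-.2816,.9596,0])*a,p).round(1) for a,z in((0,.165),(.137,.165))])
```

```text
2.45 [ 0.53985633 -0.16893603  0.23840479] [ 3.12977662e+00 -8.54890732e-05  2.90022130e-01]
[array([403.2, 253.4]), array([178.6, 253.5])]
```

View pics/w2.png

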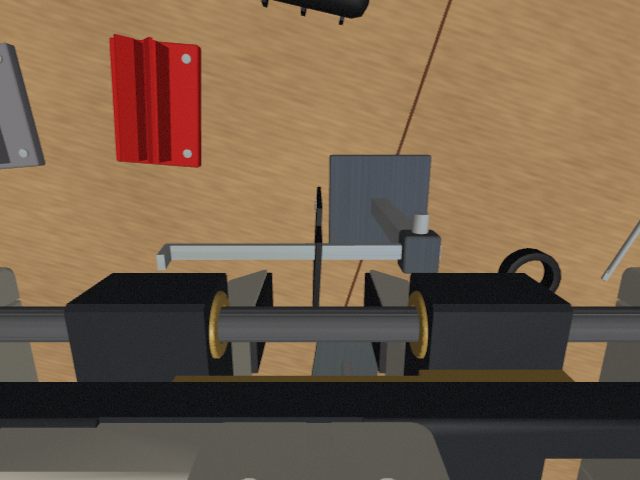

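The sheet sits at u=318, centred between the fingers (272 and 366). The barb foot works out at about 140 mm from the root. I descend and pinch.

Request:
jog_arm(deltas=[0.01,-0.01,-0.2,0.006,0.002,0,0.01,-0.01,-0.4,0.006,0.002,0,0.01,-0.01,-0.45,0.006,0.002,0,0.01,-0.01,-0.45,0.006,0.002,0,0.01,-0.01,-0.45,0.006,0.002,0])

```text
time: 2.87
tool_pos: [0.5422, -0.1716, 0.1932]
tool_rot: [-3.131, 0.001, 0.288]
contact_force: [0.6, 1.3, -0.1]
opening: 0.0414
```

Request:
jog_arm(deltas=[0,0,0,0,0,0,0,0,0,0,0,0,0,0,0,0,0,0,0,0,0,0,0,0,0,0,0,0,0,0], claw=0.2, newtons=6)

```text
time: 3.28
tool_pos: [0.5426, -0.1705, 0.1931]
tool_rot: [-3.132, 0.0, 0.289]
contact_force: [0.1, 0.6, -0.2]
opening: 0.0188
```

Request:
jog_arm(deltas=[0,0,0,0,0,0,0,0,0,0,0,0,0,0,0,0,0,0,0,0,0,0,0,0,0,0,0,0,0,0], claw=0, newtons=6)

```text
time: 3.7
tool_pos: [0.5425, -0.1704, 0.1928]
tool_rot: [-3.132, 0.001, 0.289]
contact_force: [0.7, 0.7, -0.9]
opening: 0.0026
```

Run:
```python
from h import *
o=robot.observe();print(o["time"],o["tool_pos"],o["tool_rot"],o["contact_force"],o["opening"])
```

```text
3.7 [ 0.54251719 -0.17041266  0.19275276] [-3.13170193e+00  7.20251234e-04  2.89318663e-01] [ 0.65162447  0.71901879 -0.90685898] 0.0025748901373098287
```

Request:
jog_arm(deltas=[0,0,0,0,0,0,0,0,0,0,0,0,0,0,0.025,0,0,0,0,0,0.05,0,0,0,0,0,0.08,0,0,0], claw=0, newtons=30)

```text
time: 4.12
tool_pos: [0.5423, -0.1704, 0.2007]
tool_rot: [-3.131, 0.001, 0.289]
contact_force: [-0.1, -0.1, -1.8]
opening: 0.0028
```

Request:
jog_arm(deltas=[-0.03,0.1,0,0,0,0,-0.07,0.24,0,0,0,0,-0.12,0.4,0,0,0,0,-0.15,0.52,0,0,0,0,-0.17,0.58,0,0,0,0])

```text
time: 4.53
tool_pos: [0.5247, -0.11, 0.2008]
tool_rot: [-3.131, 0.001, 0.291]
contact_force: [0.0, 0.3, -2.1]
opening: 0.0026
```

Run:
```python
from h import *
p=robot.camera_params("wrist");im=robot.read_camera("wrist");cv2.imwrite("pics/w3.png",im[:,:,::-1])
o=robot.observe();print(o["time"],o["tool_pos"],o["tool_rot"],o["contact_force"],o["opening"])
```

```text
4.5833 [ 0.5246509  -0.10974203  0.20089521] [-3.13079977e+00  1.04126776e-03  2.91389119e-01] [-1.4664423   0.53876851 -3.05282973] 0.002658009124668761
```

View pics/w3.png

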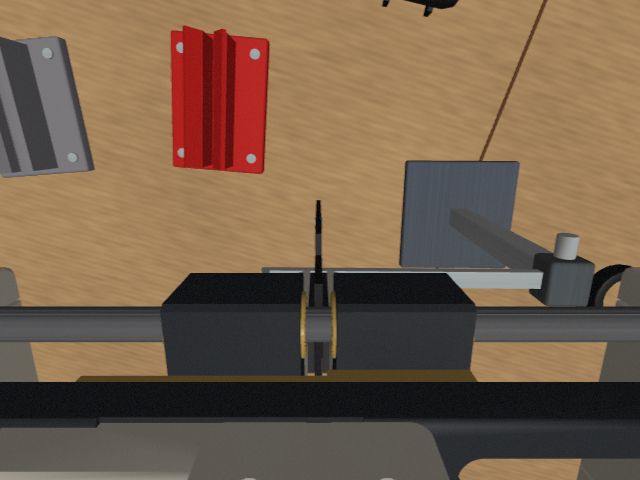

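Request:
jog_arm(deltas=[0.002,-0.007,-0.003,0.0725,0.0213,0,0.0045,-0.015,-0.012,0.145,0.0425,0,0.005,-0.016,-0.025,0.215,0.063,0,0.0065,-0.022,-0.043,0.288,0.0845,0,0.01,-0.035,-0.066,0.359,0.1054,0])

```text
time: 5.0
tool_pos: [0.5271, -0.1167, 0.195]
tool_rot: [-2.541, -0.004, 0.289]
contact_force: [1.0, 0.2, -2.4]
opening: 0.0029
```

```bash
cat >> h.py <<'E'
from scipy.spatial.transform import Rotation as Ro
def rep(D=.140,L=.0378):
    o=robot.observe();R=Ro.from_euler("xyz",o["tool_rot"]).as_matrix();u=np.array([-.2816,.9596,0]);l=np.array([.9596,.2816,0]);r0=np.array([.5547,-.2221,.165])
    m=o["tool_pos"]+L*R[:,2]-r0;tz=R[:,2]
    print("t",round(o["time"],2),"mid rel barb foot mm: x %.1f lat %.1f z %.1f"%((m@u-D)*1e3,m@l*1e3,m[2]*1e3),"tilt %.1f lat tilt %.1f"%(np.degrees(np.arctan2(tz@u,-tz[2])),np.degrees(np.arcsin(tz@l))),"F",o["contact_force"].round(1),"q",o["qpos"].round(2),"open",round(o["opening"],4),"tcp",o["tool_pos"].round(4),o["tool_rot"].round(3))
E
python3 -c "
from h import *
rep()"
```

```text
t 5.0 mid rel barb foot mm: x -9.7 lat 3.3 z -1.2 tilt 34.4 lat tilt 0.1 F [ 1.   0.2 -2.4] q [-0.58  0.64  1.31  0.38  1.67  0.65] open 0.0029 tcp [ 0.5271 -0.1167  0.195 ] [-2.541 -0.004  0.289]
```

Request:
jog_arm(deltas=[-0.006,0.022,-0.016,0.033,0.01,0,-0.0125,0.043,-0.032,0.065,0.019,0,-0.0125,0.043,-0.032,0.065,0.019,0,-0.0125,0.043,-0.032,0.065,0.019,0])

```text
time: 5.33
tool_pos: [0.5253, -0.1123, 0.1901]
tool_rot: [-2.439, -0.001, 0.288]
contact_force: [0.6, 0.2, -1.1]
opening: 0.0027
```

```bash
python3 -c "
from h import *
im=robot.read_camera('scene');cv2.imwrite('pics/s4.png',cv2.resize(im[190:330,200:370,::-1],None,fx=4,fy=4,interpolation=3))
rep()"
```

```text
t 5.38 mid rel barb foot mm: x -1.6 lat 2.9 z -3.0 tilt 40.2 lat tilt -0.0 F [ 0.   0.3 -1.5] q [-0.6   0.68  1.29  0.43  1.73  0.63] open 0.0027 tcp [ 0.5254 -0.1119  0.1909] [-2.44e+00 -2.00e-03  2.89e-01]
```

View pics/s4.png

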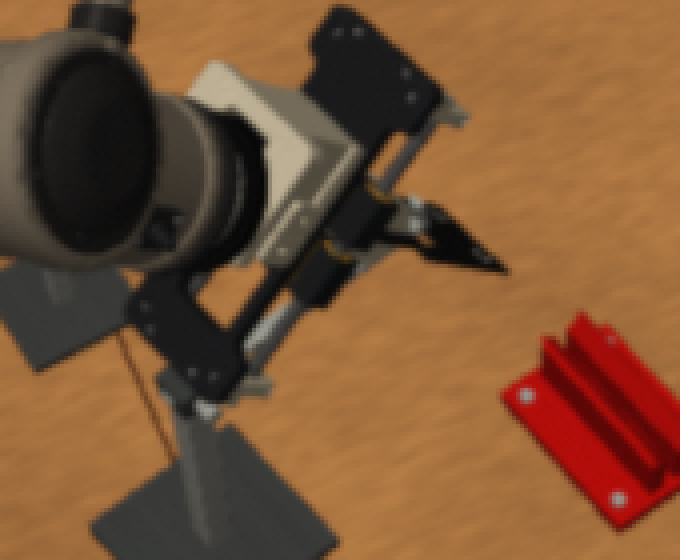

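The bracket is tilted to 40° with the gripper just clear of the clamp, and the force reading is only the weight. Next I ease it round the bend and up.

Request:
jog_arm(deltas=[-0.004,0.014,0.01,0,0,0,-0.008,0.027,0.02,0,0,0,-0.008,0.027,0.04,0,0,0,-0.007,0.025,0.06,0,0,0,-0.007,0.025,0.06,0,0,0])

```text
time: 5.8
tool_pos: [0.5248, -0.109, 0.1979]
tool_rot: [-2.439, -0.003, 0.289]
contact_force: [0.1, -0.5, -1.1]
opening: 0.003
```

```bash
python3 -c "
from h import *
rep()"
```

```text
t 5.8 mid rel barb foot mm: x 1.3 lat 3.1 z 4.0 tilt 40.2 lat tilt -0.0 F [ 0.1 -0.5 -1.1] q [-0.59  0.67  1.29  0.43  1.74  0.64] open 0.003 tcp [ 0.5248 -0.109   0.1979] [-2.439 -0.003  0.289]
```

Request:
jog_arm(deltas=[0,-0.002,0.02,0,0,0,0.001,-0.005,0.04,0,0,0,0.002,-0.008,0.06,0,0,0,0.003,-0.01,0.08,0,0,0,0.003,-0.01,0.08,0,0,0])

```text
time: 6.22
tool_pos: [0.525, -0.1104, 0.2054]
tool_rot: [-2.438, -0.002, 0.289]
contact_force: [-0.3, -0.8, -0.5]
opening: 0.0028
```

```bash
python3 -c "
from h import *
rep()"
```

```text
t 6.22 mid rel barb foot mm: x 0.0 lat 3.0 z 11.5 tilt 40.3 lat tilt -0.0 F [-0.3 -0.8 -0.5] q [-0.59  0.67  1.28  0.43  1.76  0.64] open 0.0028 tcp [ 0.525  -0.1104  0.2054] [-2.438e+00 -2.000e-03  2.890e-01]
```

Request:
jog_arm(deltas=[-0.001,0.003,0.02,0,0,0,-0.001,0.004,0.035,0,0,0,-0.003,0.01,0.065,0,0,0,-0.006,0.02,0.095,0,0,0,-0.009,0.03,0.13,0,0,0])

```text
time: 6.63
tool_pos: [0.5239, -0.107, 0.2182]
tool_rot: [-2.438, -0.002, 0.289]
contact_force: [-0.5, -0.7, -1.4]
opening: 0.0027
```

```bash
python3 -c "
from h import *
rep()"
```

```text
t 6.63 mid rel barb foot mm: x 3.5 lat 2.8 z 24.4 tilt 40.3 lat tilt -0.0 F [-0.5 -0.7 -1.4] q [-0.59  0.65  1.27  0.44  1.78  0.66] open 0.0027 tcp [ 0.5239 -0.107   0.2182] [-2.438e+00 -2.000e-03  2.890e-01]
```

Request:
jog_arm(deltas=[-0.04,0.13,0.15,0,0,0,-0.08,0.28,0.35,0,0,0,-0.13,0.45,0.6,0,0,0,-0.17,0.6,0.7,0,0,0,-0.17,0.6,0.7,0,0,0])

```text
time: 7.05
tool_pos: [0.5068, -0.045, 0.2913]
tool_rot: [-2.44, -0.006, 0.292]
contact_force: [-0.2, -0.5, -0.9]
opening: 0.0027
```

```bash
python3 -c "
from h import *
im=robot.read_camera('scene');cv2.imwrite('pics/s5.png',cv2.resize(im[150:330,200:440,::-1],None,fx=3,fy=3,interpolation=3))
rep()"
```

```text
t 7.1 mid rel barb foot mm: x 66.6 lat 3.6 z 95.7 tilt 40.2 lat tilt -0.0 F [-1.   0.  -1.8] q [-0.52  0.52  1.31  0.48  1.84  0.76] open 0.0029 tcp [ 0.5069 -0.0462  0.2896] [-2.44  -0.004  0.291]
```

View pics/s5.png

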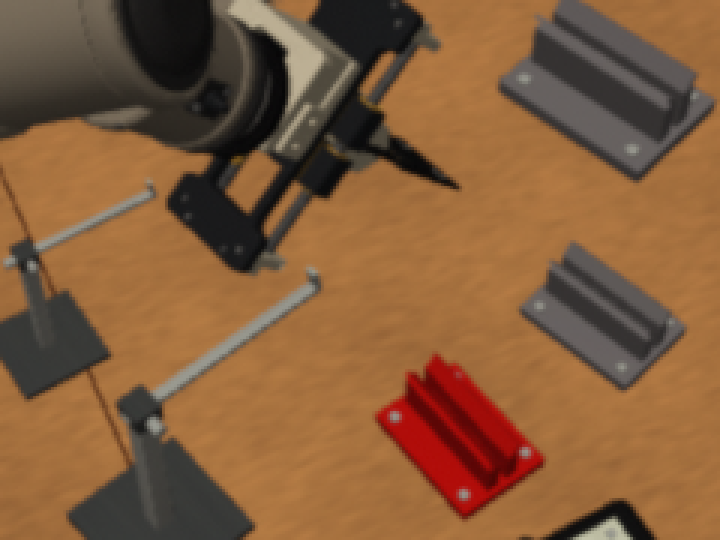

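Request:
jog_arm(deltas=[0.02,0.15,0,-0.076,-0.0224,0,0.04,0.35,0,-0.153,-0.045,0,0.06,0.55,0,-0.229,-0.067,0,0.08,0.75,0,-0.305,-0.09,0,0.1,0.9,0,-0.381,-0.112,0])

```text
time: 7.52
tool_pos: [0.5173, 0.0432, 0.2882]
tool_rot: [-3.067, -0.002, 0.289]
contact_force: [-0.1, 0.3, -1.8]
opening: 0.0025
```

Request:
jog_arm(deltas=[0.05,0.2,0,-0.0474,-0.014,0,0.1,0.5,-0.1,-0.0474,-0.014,0,0.15,0.75,-0.2,-0.0474,-0.014,0,0.19,0.9,-0.3,-0.0474,-0.014,0,0.19,0.9,-0.3,-0.0474,-0.014,0])

```text
time: 7.93
tool_pos: [0.5351, 0.1353, 0.2547]
tool_rot: [-3.137, 0.006, 0.292]
contact_force: [-0.1, -0.8, -2.0]
opening: 0.0031
```

```bash
python3 -c "
from h import *
im=robot.read_camera('wrist');cv2.imwrite('pics/w6.png',im[:,:,::-1])
rep()
p=robot.camera_params('wrist')
c=np.array([.537,.1555,.012]);a=np.radians(20.9);l=np.array([np.cos(a),np.sin(a),0]);n=np.array([-l[1],l[0],0])
print([proj('wrist',c+l*i*.055+n*j*.04,p).round(0) for i,j in((1,1),(1,-1),(-1,1),(-1,-1))])"
```

```text
t 7.98 mid rel barb foot mm: x 206.9 lat 81.3 z 52.9 tilt 0.2 lat tilt -0.3 F [ 0.2 -0.3 -1.5] q [0.1  0.38 1.41 0.   1.35 1.38] open 0.0026 tcp [0.5353 0.1336 0.2557] [-3.138  0.005  0.292]
[array([255., 144.]), array([334., 138.]), array([267., 248.]), array([341., 242.])]
```

View pics/w6.png

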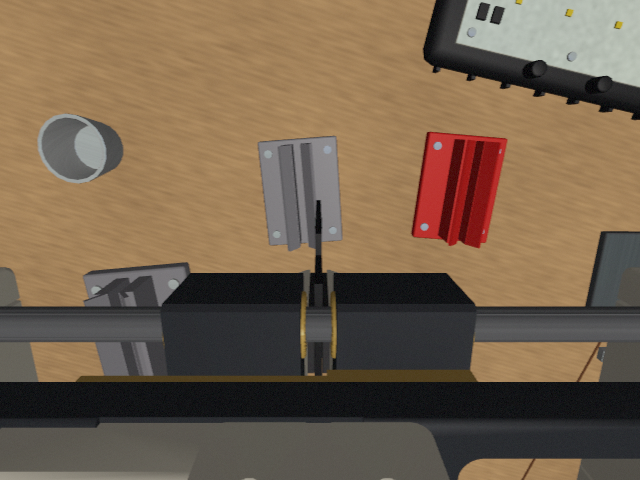

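The holder's base corners are at (259,143), (336,137), (270,246) and (342,239), about 3 px from prediction. The tin is at (80,148), and the bracket is held at u≈318. I refine the slot position from the screws.

```bash
python3 -c "
from h import *
P=np.array([ray('wrist',q,.012) for q in((268,155),(327,150),(277,235),(333,229))]);d=P[0]+P[1]-P[2]-P[3];print(P.mean(0),np.degrees(np.arctan2(d[1],d[0])))
P=np.array([ray('wrist',q,.012) for q in((259,143),(336,137),(270,246),(342,239))]);d=P[0]+P[1]-P[2]-P[3];print(P.mean(0),np.degrees(np.arctan2(d[1],d[0])))
rep()"
```

```text
[0.53895496 0.15402977 0.012     ] 21.38687380586433
[0.53937759 0.15359249 0.012     ] 20.76212819119763
t 7.98 mid rel barb foot mm: x 206.9 lat 81.3 z 52.9 tilt 0.2 lat tilt -0.3 F [ 0.2 -0.3 -1.5] q [0.1  0.38 1.41 0.   1.35 1.38] open 0.0026 tcp [0.5353 0.1336 0.2557] [-3.138  0.005  0.292]
```

Request:
jog_arm(deltas=[0.015,0.1,-0.15,0,0,0.0475,0.032,0.206,-0.35,0,0,0.0475,0.032,0.206,-0.65,0,0,0.0475,0.032,0.206,-0.88,0,0,0.0475,0.032,0.206,-0.88,0,0,0.0475])

```text
time: 8.4
tool_pos: [0.5365, 0.1516, 0.1653]
tool_rot: [-3.137, 0.01, 0.363]
contact_force: [-0.9, -0.1, -2.7]
opening: 0.003
```

```bash
python3 -c "
from h import *
rep()
im=robot.read_camera('scene');cv2.imwrite('pics/s7.png',cv2.resize(im[190:290,340:470,::-1],None,fx=5,fy=5,interpolation=3))"
```

```text
t 8.4 mid rel barb foot mm: x 223.8 lat 87.4 z -37.5 tilt 0.2 lat tilt -0.6 F [-0.9 -0.1 -2.7] q [0.14 0.47 1.53 0.   1.15 1.34] open 0.003 tcp [0.5365 0.1516 0.1653] [-3.137  0.01   0.363]
```

View pics/s7.png

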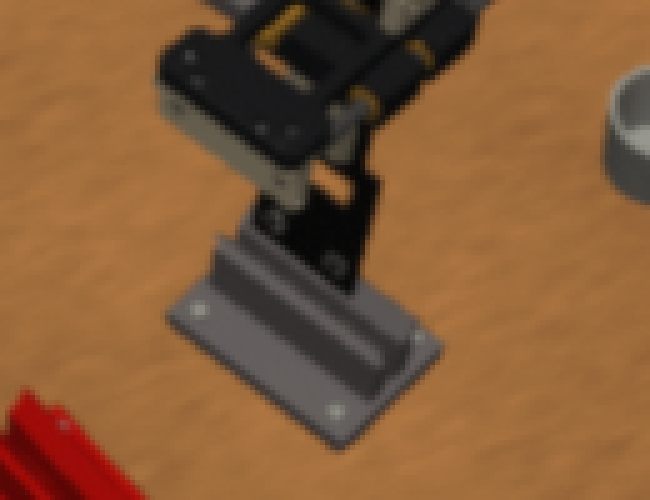

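```bash
python3 -c "
from h import *
rep();T=robot.observe()['tool_pos'];l=np.array([np.cos(.363),np.sin(.363),0])
for c in(np.array([.539,.154,0]),T*[1,1,0]):
  for i in(-.03,.03): print((proj('scene',c+l*i+[0,0,T[2]-.1038])-[340,190])*5)
for i in(-.05,.05): print('slot mouth',(proj('scene',np.array([.539,.154,.051])+l*i)-[340,190])*5)
"
```

```text
t 8.45 mid rel barb foot mm: x 223.7 lat 89.0 z -34.8 tilt 0.2 lat tilt -0.4 F [-0.2  0.8 -1.4] q [0.14 0.47 1.53 0.   1.15 1.34] open 0.0029 tcp [0.5379 0.1519 0.168 ] [-3.138  0.006  0.363]
[265.41505925 225.38688251]
[365.78403715 298.37910643]
[260.32542961 225.24921835]
[360.59734866 298.23804876]
slot mouth [229.90901374 218.33500308]
slot mouth [395.76287362 339.53908951]
```

Request:
jog_arm(deltas=[0.01,0.02,-0.08,0,0,0.002,0.01,0.02,-0.16,0,0,0.002,0.01,0.02,-0.22,0,0,0.002,0.01,0.02,-0.27,0,0,0.002,0.01,0.02,-0.3,0,0,0.002])

```text
time: 8.87
tool_pos: [0.5401, 0.1553, 0.1396]
tool_rot: [-3.139, 0.001, 0.367]
contact_force: [-0.2, -0.8, -1.8]
opening: 0.0029
```

```bash
python3 -c "
from h import *
rep()"
```

```text
t 8.87 mid rel barb foot mm: x 226.4 lat 92.2 z -63.2 tilt 0.1 lat tilt -0.0 F [-0.2 -0.8 -1.8] q [0.14 0.5  1.56 0.   1.08 1.34] open 0.0029 tcp [0.5401 0.1553 0.1396] [-3.139e+00  1.000e-03  3.670e-01]
```

Request:
jog_arm(deltas=[0,-0.006,-0.05,0,0,0,0,-0.006,-0.1,0,0,0,0,-0.006,-0.14,0,0,0,0,-0.006,-0.17,0,0,0,0,-0.006,-0.18,0,0,0])

```text
time: 9.28
tool_pos: [0.5399, 0.1548, 0.1213]
tool_rot: [-3.139, 0.001, 0.367]
contact_force: [-0.3, 0.1, -0.7]
opening: 0.0031
```

```bash
python3 -c "
from h import *
rep()"
```

```text
t 9.28 mid rel barb foot mm: x 226.0 lat 91.9 z -81.5 tilt 0.1 lat tilt -0.1 F [-0.3  0.1 -0.7] q [0.14 0.52 1.58 0.   1.04 1.34] open 0.0031 tcp [0.5399 0.1548 0.1213] [-3.139e+00  1.000e-03  3.670e-01]
```

Request:
jog_arm(deltas=[0,0,-0.01,0,0,0,0,0,-0.02,0,0,0,0,0,-0.03,0,0,0,0,0,-0.04,0,0,0,0,0,-0.04,0,0,0])

```text
time: 9.7
tool_pos: [0.5401, 0.1548, 0.1179]
tool_rot: [-3.139, 0.0, 0.367]
contact_force: [0.3, -0.2, -1.2]
opening: 0.003
```

Request:
jog_arm(deltas=[0,0,-0.005,0,0,0,0,0,-0.01,0,0,0,0,0,-0.01,0,0,0])

```text
time: 9.95
tool_pos: [0.5401, 0.1548, 0.1169]
tool_rot: [-3.139, 0.0, 0.367]
contact_force: [-0.6, 0.1, -1.1]
opening: 0.0026
```

Request:
jog_arm(deltas=[0,0,-0.005,0,0,0,0,0,-0.005,0,0,0,0,0,-0.005,0,0,0])

```text
time: 10.2
tool_pos: [0.5401, 0.1548, 0.1164]
tool_rot: [-3.139, 0.0, 0.367]
contact_force: [-0.2, 0.4, -1.6]
opening: 0.0031
```

Request:
jog_arm(deltas=[0,0,-0.005,0,0,0,0,0,-0.005,0,0,0,0,0,-0.005,0,0,0])

```text
time: 10.45
tool_pos: [0.5401, 0.1548, 0.1159]
tool_rot: [-3.139, 0.0, 0.367]
contact_force: [-0.8, -0.4, -1.5]
opening: 0.0028
```

Request:
jog_arm(deltas=[0,0,-0.005,0,0,0,0,0,-0.005,0,0,0,0,0,-0.005,0,0,0])

```text
time: 10.7
tool_pos: [0.5402, 0.1549, 0.1158]
tool_rot: [-3.139, -0.0, 0.367]
contact_force: [-1.2, -0.9, 2.3]
opening: 0.0028
```

Request:
jog_arm(deltas=[0,0,-0.005,0,0,0,0,0,-0.005,0,0,0,0,0,-0.005,0,0,0])

```text
time: 10.95
tool_pos: [0.5403, 0.1548, 0.1158]
tool_rot: [-3.139, -0.0, 0.367]
contact_force: [-1.2, -1.3, 6.9]
opening: 0.0026
```

The force flipped upward at TCP z=0.1158, so it has reached the slot floor. I back off slightly and let go.

Request:
jog_arm(deltas=[0,0,0.008,0,0,0,0,0,0.008,0,0,0], newtons=5)

```text
time: 11.12
tool_pos: [0.5403, 0.1548, 0.1158]
tool_rot: [-3.139, -0.0, 0.367]
contact_force: [0.5, -0.5, 2.6]
opening: 0.0027
```

Request:
jog_arm(deltas=[0,0,0,0,0,0,0,0,0,0,0,0,0,0,0,0,0,0,0,0,0,0,0,0,0,0,0,0,0,0], claw=0.3)

```text
time: 11.53
tool_pos: [0.5401, 0.1548, 0.1156]
tool_rot: [-3.139, 0.001, 0.367]
contact_force: [0.7, -1.0, -0.6]
opening: 0.0268
```

Request:
jog_arm(deltas=[0,0,0.1,0,0,0,0,0,0.3,0,0,0,0,0,0.6,0,0,0,0,0,0.9,0,0,0,0,0,0.9,0,0,0])

```text
time: 11.95
tool_pos: [0.543, 0.1554, 0.2127]
tool_rot: [3.142, -0.011, 0.367]
contact_force: [1.3, -0.2, 0.5]
opening: 0.0277
```

Request:
jog_arm(deltas=[-0.3,0,0.3,0,0,0,-0.6,0,0.5,0,0,0,-0.9,0,0.5,0,0,0,-0.9,0,0.5,0,0,0,-0.9,0,0.5,0,0,0])

```text
time: 12.37
tool_pos: [0.4494, 0.155, 0.2568]
tool_rot: [-3.139, -0.001, 0.368]
contact_force: [0.0, -0.5, 0.1]
opening: 0.0273
```

```bash
python3 -c "
from h import *
rep()
a=robot.read_camera('scene')[150:330,200:480,::-1];b=robot.read_camera('wrist')[:,:,::-1]
a=cv2.resize(a,(560,360),interpolation=3);b=cv2.resize(b,(300,225));c=np.zeros((360+225,560,3),np.uint8);c[:360]=a;c[360:,:300]=b;cv2.imwrite('pics/end.png',c)"
```

```text
t 12.37 mid rel barb foot mm: x 251.6 lat 5.2 z 54.0 tilt 0.1 lat tilt 0.1 F [ 0.  -0.5  0.1] q [0.17 0.23 1.62 0.   1.28 1.37] open 0.0273 tcp [0.4494 0.155  0.2568] [-3.139e+00 -1.000e-03  3.680e-01]
```

View pics/end.png

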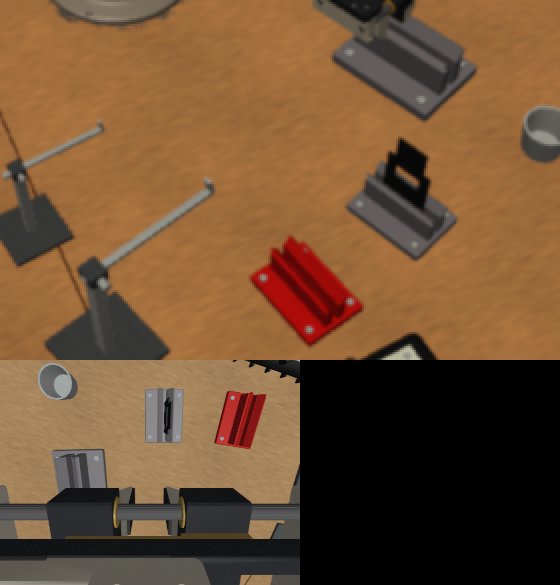

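The bracket stands upright in the slot at (405,180) in the composite. The tin hasn't moved and the arm is clear of everything. Handing in.

```bash
python3 -c "
from cell import robot
print(robot.hand_in())"
```

```text
the job is handed in; nothing more can be done
None
```

The bracket is off the hook and standing upright in the small grey holder's slot. I handed the job in at about 12.4 s of the 61 s allowed; no verdict is reported.

- **Removal:** I pinched the tab, raised the bracket 8 mm and moved it out along the rod. I then tilted it 40° and eased the window round the bend and up over the tip. I used 40° rather than 45° to keep the gripper clear of the clamp. The wrist readings between moves never went beyond about 3.5 N, mostly the bracket's own weight. The barb foot came out at about 140 mm from the root by eye, and I did not feel for it.
- **Placing:** I lowered it in half-millimetre steps at the end. The reading reached about 7 N upward once it stood on the slot floor, at TCP height 0.1158 m, exactly where a window middle 78 mm above the bench puts it. I backed off slightly, opened the fingers and withdrew.
- **Last checks:** The final pictures show the bracket upright near the middle of the slot and the gripper well clear. The tin, both stands, the red holder and the large holder look unmoved. I did not recheck the driver and collar in a final picture, though the arm did not go near them.
- **Disagreement:** The top and wrist views put the holder's centre 2–3 mm apart. I used the wrist value.

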